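Open the heating valve cabinet by its touch catch

ROBOT

A 6-joint arm with a two-finger parallel gripper is mounted at the origin on the work surface. World frame = base frame: x ahead of the robot, y to its left, z up, the work surface at z = 0. Lengths are in mm, angles in rad, forces in N, time in s.
With the tool pointing down it reaches from about 300 to 775 mm from the base axis. Payload 14.6 kg.
Tool frame: the origin (TCP) lies at the very end of the fingers, on their centre line; the grasp point (between the pads) lies 19 mm behind it (manip.grip_point_offset is the distance from the TCP to the grasp point, in mm); z points along the fingers, y is the line along which they close (so a half turn about z gives the same grasp; the last joint's range is limited). The gripper opens to 94 mm and grips with 3 to 60 N. Pads are 16 mm wide; open, the fingers measure 119 mm over their backs; the gripper's body (75 mm by 177 mm) begins 78 mm behind the grasp point.
Start: joints at [-1.217, 0.3, 1.521, -0, 1.321, -0.067], TCP at [224.662, -502.012, 205.446] pointing down, gripper open.
Joint ranges: [-3.03, 3.03], [-0.79, 2.21], [0.23, 2.52], [-1.04, 4.18], [0, 3.07], [-2.55, 2.55]. Speed limits (rad/s): [2.22, 2.22, 2.57, 3.14, 3.14, 3.14].

INTERFACE

Orientations are given as [roll, pitch, yaw] about the fixed x, y, z axes, in that order (R = Rz(yaw) Ry(pitch) Rx(roll)).
In Python, from cell import telemetry, eyes, manip gives the robot as it stands.
- The arm moves only by the tool play_rows, never from a script. Its arguments are lists of equal length, an entry for each row: "translation": the shift along the world's x, y, z in m, a list of three; "yaw": the turn about the world's z in rad. A call has 1 to 12 rows; each row is the pose to reach, as a shift and turn from the pose commanded when the call began; what a row does not reach only later rows make up. A row lasts 1/8 s, in which the tool goes at most 62.5 mm and 10.7 degrees, less where a joint would pass 70% of its speed; a pose out of reach is approached as far as the arm can. A call with a gripper value outside its range is refused whole. "hand" is the opening, from 0 (shut) to 1 (fully open), set as the call begins (left out, the last holds). The fingers move at their own pace and stop on an object; "force" is the grip in N (left out, the last holds). Time passes only in rows, so rows that repeat a pose let the fingers close. It gives the time, the measured TCP pose, the force, the opening and the grip force at its end, in the units of the state.
- telemetry.read_state(): the state, without advancing time (a new reading comes with each control period).
- eyes.camera(name): name is "scene" or "top" or "wrist"; returns a dict with "pixels" (384x512x3 uint8, red, green, blue), "fx", "fy", "cx", "cy" (pixels), "cam_to_world" (4x4, takes a point from camera to world coordinates); the wrist camera has in their place "T_tool_cam" (4x4, takes a point from camera to tool coordinates, whose origin is the TCP and whose axes are the flange's). Camera axes: x right, y up, looking along -z (the intrinsics and any distortion apply to the point x, -y, -z); pixel columns grow to the right and rows downward; lengths in mm; the calibration is good to about 2 mm. A picture is of the moment at which its call begins: read the wrist's pose just before it. There is no depth.
- manip.sign_off(): hands the job in; it is judged then, once.
The state is a dict: "clock": time; "joints": joint angles; "qd": joint speeds; "effort": joint torques, N m; "eef_pos": TCP position; "eef_rot": TCP orientation; "wrist_force": force on the tool from outside, world axes, zero at the start; "moment": the same for the moment, N m; "finger_gap": finger opening in mm; "finger_force": force on a finger pad.
Only numpy, scipy, OpenCV 4.12 (cv2) and the standard library are available. Lean on these libraries where they do the work, as an engineer would, in place of code of your own. Each camera call takes 0.05 s, during which the arm holds its last target. There are 200 camera calls.

TASK

Open the valve cabinet with the red door: press the red door in with the fingertips (the white spot marks the place) until its push catch lets go, let it spring ajar, then put the fingers behind it and push it wide open, square to the cabinet front or further. Only push: do not pinch the door between the fingers, leave the blue door shut, and leave the jar, pipe and tee where they stand.

Things in the scene. Friction and masses are not known exactly. Their poses are not given: they have to be found in the camera images.
- red_cabinet: red-doored valve cabinet: white steel box fixed to the bench, 140 deep (x) x 200 wide (y) x 200 high mm, push-to-open door on its front, a red band along the front of its top. Origin: centre of its underside; z up, -x the front (towards the robot), +y the hinge side. Carcass front at x = -70. Both cabinets are alike, hinged on the same side; either may stand left or right
- red_door (a joint): angle of the red door (rad): 0 shut, grows as it swings out to the cabinet's -x, 1.57 square to the front, stop at 1.75; negative while pressed in, stop at -0.033. Past ajar (0.53) the hinge is free, with light friction (under 1 N at the free edge) and damping 0.25 N m s/rad; it stays where it is left
- red_hinge (a point): upper end of the red door's upright hinge line, level with the door's top (194 mm above the bench), in the plane of its inner side; in the cabinet frame at (-78, 95, 194) mm
- red_press (a point): white spot 26 mm wide on the outer face of the red door: 160 mm from the hinge line, 40 mm below the door's top, 30 mm from the free edge. Axes are the door's (the cabinet's when shut): -x out of the outer face, -y from hinge to free edge. Pressed in 3 to 4 mm here (-0.02 rad; about 4 N from first touch on, hard stop at 5 mm) the catch lets go for good; as the finger backs off a spring pushes the door ajar to 0.53 rad in about 1 s
- blue_cabinet: blue-doored valve cabinet: white steel box fixed to the bench, 140 deep (x) x 200 wide (y) x 200 high mm, push-to-open door on its front, a blue band along the front of its top. Origin: centre of its underside; z up, -x the front (towards the robot), +y the hinge side. Carcass front at x = -70. Both cabinets are alike, hinged on the same side; either may stand left or right
- blue_door (a joint): angle of the blue door (rad): 0 shut, grows as it swings out to the cabinet's -x, 1.57 square to the front, stop at 1.75; negative while pressed in, stop at -0.033. To be left shut
- blue_hinge (a point): upper end of the blue door's upright hinge line, level with the door's top (194 mm above the bench), in the plane of its inner side; in the cabinet frame at (-78, 95, 194) mm
- blue_press (a point): white spot 26 mm wide on the outer face of the blue door: 160 mm from the hinge line, 40 mm below the door's top, 30 mm from the free edge. Axes are the door's (the cabinet's when shut): -x out of the outer face, -y from hinge to free edge. Same catch as the red door
- red_edge (a point): upper corner of the red door's free edge, inner side, 190 mm from the hinge line, level with the door's top. When the door is ajar (0.53 rad) it stands about 96 mm out from its shut place, and the gap behind it is open from above
- red_face: red outer panel of the door, 176 wide x 174 high x 5 mm thick; turns with the door. Origin on the hinge line at the door's lower end (6 mm above the bench), axes as red_press; the panel spans x -15 to -10, y -183 to -7 mm
- red_inner: grey inner leaf of the red door, 190 wide x 188 high x 10 mm thick, behind the red panel; turns with the door. Same origin and axes; spans x -10 to 0, y -190 to 0; its inner side is the plane x = 0. Whole door 15 mm thick. The plunger comes out behind it 85 mm from the hinge line, 50 mm above the bench
- paste_jar: loose jar of jointing paste, yellow cap, 52 mm diameter, 75 high; origin centre of its underside
- pipe_offcut: loose grey pipe offcut standing upright, 50 mm diameter, 110 high; origin centre of its underside
- brass_tee: loose brass tee fitting lying flat, 76 x 50 x 32 mm; origin under its centre

How it is judged:
By the outcome, as a careful person would: the job done as asked, in the order asked, and still so for the second after the job is handed in, with the robot touching nothing.
It also fails if it takes over 54 s, if anything falls off the work surface, if the arm or the gripper's body presses on something with over 40 N, if the wrist force passes 120 N, or if a joint passes its speed limit or range.

## Working session

There is one attempt and no reset: what is moved stays moved. The work goes in short steps, Python scripts to look and compute and a tool call to move; the robot and the scene stay as the last step left them, time stands still between calls to the robot, and variables do not carry over. Pictures are saved under pics/ and viewed, at most 10 in all, crops included, and the job is handed in when it is done.

Besides the shell and the picture viewer there is one more tool, called after "Call:" as name(argument=value, ...), one argument or row to a line, values as JSON. play_rows: Moves the arm, as the interface text tells. Its arguments: {"type":"object","properties":{"translation":{"type":"array","items":{"type":"array","items":{"type":"number"}}},"yaw":{"type":"array","items":{"type":"number"}},"hand":{"type":"number"},"force":{"type":"number"}},"required":["translation","yaw"]}

```bash
mkdir -p pics; ls
python3 - <<'E'
from cell import telemetry, eyes, manip
import cv2,pickle,numpy as np
d={}
for n in ("scene","top"):
    c=eyes.camera(n); d[n]=c
    cv2.imwrite(f"pics/{n}0.png",c["pixels"][:,:,::-1])
    print(n,c["fx"],c["fy"],c["cx"],c["cy"],np.round(c["cam_to_world"],3).tolist(),[k for k in c])
pickle.dump(d,open("v0.pkl","wb"))
print(telemetry.read_state())
E
```

```text
pics
scene 370.4955449438901 370.4955449438901 247.64906716633197 191.46537844485061 [[-0.585, -0.527, 0.617, 1339.304], [0.811, -0.398, 0.429, 556.451], [0.019, 0.751, 0.66, 994.822], [0.0, 0.0, 0.0, 1.0]] ['pixels', 'fx', 'fy', 'cx', 'cy', 'cam_to_world']
top 383.02727433675864 383.02727433675864 254.23233826265025 189.9863731223523 [[-0.003, 0.993, -0.121, 427.065], [-1.0, -0.003, 0.001, 35.694], [0.001, 0.121, 0.993, 1213.235], [0.0, 0.0, 0.0, 1.0]] ['pixels', 'fx', 'fy', 'cx', 'cy', 'cam_to_world']
{'clock': 0.1, 'joints': array([-1.21659747e+00,  3.00385922e-01,  1.52152204e+00,  4.80451856e-05,
        1.32067423e+00, -6.66139329e-02]), 'qd': array([-0.00047376,  0.00095299, -0.00054664,  0.00011647, -0.00055309,
       -0.00052269]), 'effort': array([ 7.48861180e-05, -5.32646370e+01, -3.53283048e+01,  7.09125493e-02,
        2.34738673e-02, -6.74918101e-05]), 'eef_pos': array([ 224.59854852, -501.80022531,  204.95802089]), 'eef_rot': array([-3.14060841e+00, -1.12303438e-04,  4.20800815e-01]), 'wrist_force': array([-0.51725851, -0.11531637, -0.90925485]), 'moment': array([ 0.01330518, -0.01515585, -0.00823055]), 'finger_force': 0.0, 'finger_gap': 94.26097897846006}
```

View pics/top0.png

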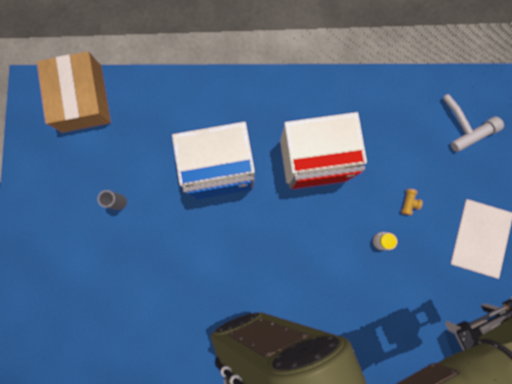

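View pics/scene0.png

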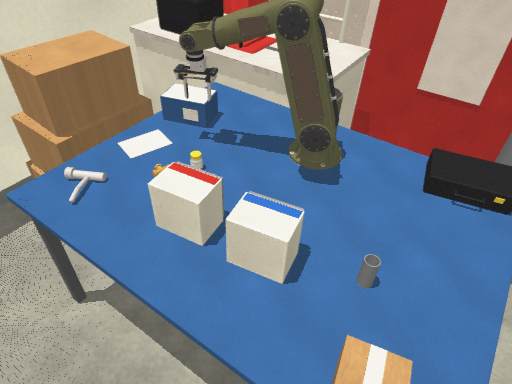

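The top view shows blue cabinet left (px ~215,155), red right (~323,150), the jar at (385,241), the tee at (411,202) and the pipe at (110,200). The scene view shows both cabinets from behind: red (187,200), blue (265,235). Next I'll enlarge them to get the corners.

Run:
```python
import cv2,pickle,numpy as np
d=pickle.load(open("v0.pkl","rb"))
t=d["top"]["pixels"][100:210,160:376]; s=d["scene"]["pixels"][150:285,140:310]
a=cv2.resize(t,None,fx=3.7,fy=3.7,interpolation=cv2.INTER_CUBIC)
cv2.imwrite("pics/a.png",a[:,:,::-1])
```

```text
(no output)
```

View pics/a.png

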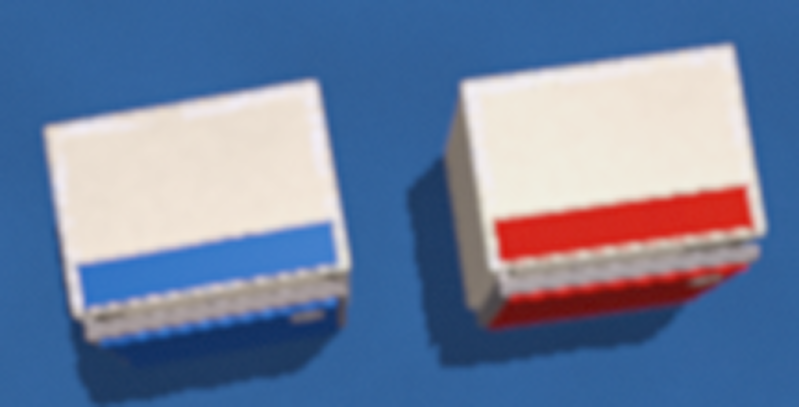

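```bash
cat > h.py <<'E'
import numpy as np,cv2,pickle
from scipy.optimize import least_squares
def proj(c,P,T=None):
    T=c["cam_to_world"] if T is None else T
    q=(np.asarray(P,float)-T[:3,3])@T[:3,:3]
    return np.c_[c["fx"]*q[:,0]/-q[:,2]+c["cx"],-c["fy"]*q[:,1]/-q[:,2]+c["cy"]]
def place(p,L):
    c,s=np.cos(p[2]),np.sin(p[2]);L=np.asarray(L,float)
    return np.c_[p[0]+c*L[:,0]-s*L[:,1],p[1]+s*L[:,0]+c*L[:,1],L[:,2]+(p[3] if len(p)>3 else 0)]
def ray(c,uv,z):
    T=c["cam_to_world"]; d=T[:3,:3]@[(uv[0]-c["cx"])/c["fx"],-(uv[1]-c["cy"])/c["fy"],-1]
    return T[:3,3]+d*(z-T[2,3])/d[2]
E
python3 - <<'E'
from h import *
d=pickle.load(open("v0.pkl","rb"))
L=[(70,100,200),(70,-100,200),(-70,-100,200),(-70,100,200)]
sc=lambda a:np.array(a)/3.7+[160,100]-.36
o={"red":sc([(463,80),(733,45),(765,235),(497,267)]),"blue":sc([(45,127),(317,80),(350,270),(77,318)])}
im=cv2.resize(d["scene"]["pixels"][150:285,130:320],None,fx=4.2,fy=4.2,interpolation=cv2.INTER_CUBIC)
for k,uv in o.items():
    r=least_squares(lambda p:(proj(d["top"],place(p,L))-uv).ravel(),[700,0,0,0])
    r2=least_squares(lambda p:(proj(d["top"],place(p,L))-uv).ravel(),[700,0,0])
    print(k,r.x,r2.x,np.round(r2.fun,1))
    q=(proj(d["scene"],place(r2.x,L))-[130,150]+.38)*4.2
    cv2.polylines(im,[np.round(q).astype(int)],True,(0,255,0),1)
    print("press",place(r2.x,[(-93,-65,154)]),"hinge",place(r2.x,[(-78,95,194)]),"edge",place(r2.x,[(-78,-95,194)]))
    print(proj(d["top"],place(r2.x,[(-93,-65,154)])))
for n,uv,z in (("jar",(388,241),75),("tee",(411,202),30),("pipe",(107,198),110)): print(n,ray(d["top"],uv,z))
cv2.imwrite("pics/b.png",im[:,:,::-1])
E
```

```text
red [ 6.80264992e+02 -1.58959562e+02  1.30460917e-01  2.44988539e+00] [ 6.80870149e+02 -1.59430561e+02  1.30437433e-01] [ 0.7  0.4  0.2  0.4  0.1 -1.  -1.   0.2]
press [[ 597.11458736 -235.9747045   154.        ]] hinge [[591.17630417 -75.3828716  194.        ]] edge [[ 615.88919992 -263.76883919  194.        ]]
[[350.80822897 174.98967187]]
blue [6.47830982e+02 1.44055147e+02 1.73577224e-01 1.25740809e+01] [6.50560364e+02 1.45420965e+02 1.73600962e-01] [ 0.6  0.6 -0.3  0.7 -0.2 -0.7 -0.1 -0.6]
press [[570.18570155  65.33405178 154.        ]] hinge [[557.32339124 225.52007168 194.        ]] edge [[590.14214788  38.37593148 194.        ]]
[[243.17798877 184.88413229]]
jar [ 412.58055051 -359.17027746   75.        ]
tee [ 531.62621356 -451.58538014   30.        ]
pipe [539.174579   460.56964311 110.        ]
```

View pics/b.png

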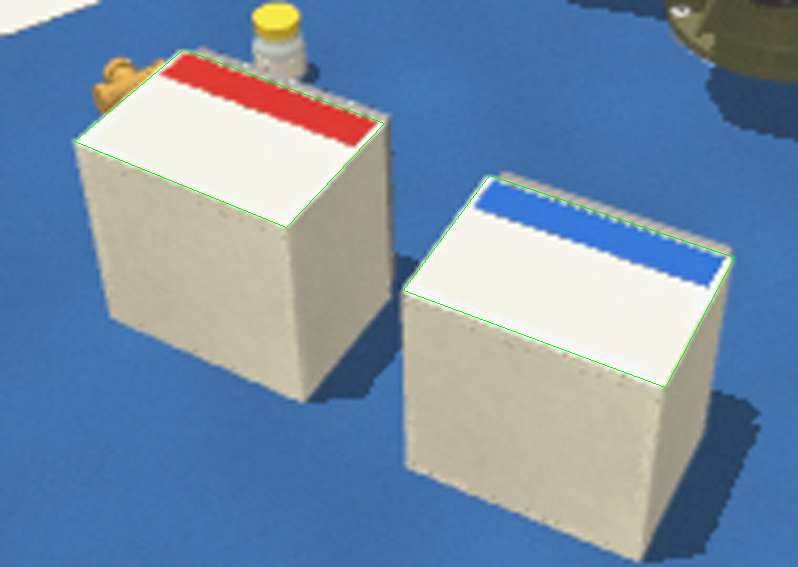

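The overlay matches both cabinet tops to under 1 px. The spot is at about (597,-236,154) and the inward normal is (0.99,0.13). The jar, at (412,-359), stays well below the approach path. First I move to a pre-press pose with the fingers shut.

Call:
play_rows(
  translation=[
    [0.02, 0.016, 0],
    [0.05, 0.04, 0],
    [0.09, 0.072, 0],
    [0.13, 0.104, 0],
    [0.17, 0.136, 0],
    [0.21, 0.168, 0],
    [0.25, 0.2, 0],
    [0.285, 0.228, 0],
    [0.31, 0.248, -0.02],
    [0.325, 0.26, -0.045],
    [0.325, 0.26, -0.06],
    [0.325, 0.26, -0.06],
  ],
  yaw=[-0.03, -0.06, -0.1, -0.14, -0.18, -0.22, -0.25, -0.27, -0.29, -0.29, -0.29, -0.29],
  hand=0,
  force=10,
)

```text
clock: 1.6
eef_pos: [548.8, -242.3, 144.5]
eef_rot: [-3.14, 0.002, 0.13]
wrist_force: [-1.0, 0.1, 0.1]
finger_gap: 0.8
finger_force: 0.0
```

Run:
```python
from h import *
from cell import telemetry, eyes
s=telemetry.read_state(); print(s["eef_pos"],s["eef_rot"],s["joints"],s["finger_gap"],s["wrist_force"])
c=eyes.camera("wrist"); t=eyes.camera("top")
print(c["fx"],c["T_tool_cam"].round(2).tolist())
a=cv2.resize(t["pixels"][100:292,180:436],(512,384),interpolation=cv2.INTER_CUBIC)
cv2.imwrite("pics/c.png",np.vstack([cv2.resize(c["pixels"],(390,292)),cv2.resize(a,(390,292))])[:,:,::-1])
```

```text
[ 548.75135152 -242.31045268  144.48951346] [-3.14043639e+00  1.85648768e-03  1.30448189e-01] [-4.76820532e-01  4.64382255e-01  1.44044183e+00 -1.16160057e-04
  1.23895293e+00  9.63566641e-01] 0.7620985326325826 [-1.00024587  0.06611474  0.09687616]
326.07456785792095 [[-0.0, 0.97, 0.25, 73.21], [1.0, 0.0, 0.0, 0.11], [-0.0, 0.25, -0.97, -178.56], [0.0, 0.0, 0.0, 1.0]]
```

View pics/c.png

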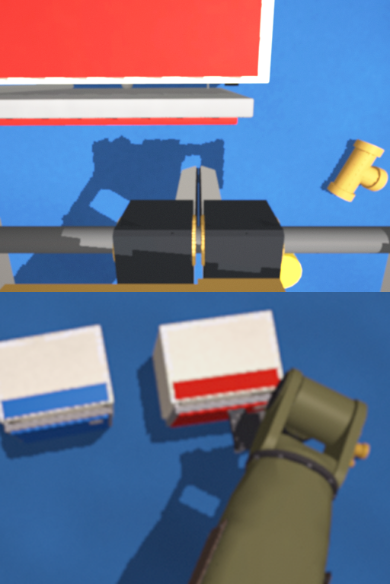

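The wrist view shows the shut red door square to the tool. The fingertips (~198,170) sit left of the door's free edge (253,105), as planned. Now a slow approach.

Call:
play_rows(
  translation=[
    [0.01, 0.0013, 0],
    [0.02, 0.0026, 0],
    [0.026, 0.0034, 0],
    [0.03, 0.0039, 0],
    [0.032, 0.0042, 0],
    [0.034, 0.0044, 0],
    [0.036, 0.0047, 0],
    [0.036, 0.0047, 0],
  ],
  yaw=[0, 0, 0, 0, 0, 0, 0, 0],
)

```text
clock: 2.7
eef_pos: [585.7, -237.3, 145.5]
eef_rot: [3.142, -0.0, 0.131]
wrist_force: [0.0, 0.4, 0.4]
finger_gap: 0.4
finger_force: 0.0
```

Call:
play_rows(
  translation=[
    [0.001, 0.0001, 0],
    [0.002, 0.0003, 0],
    [0.003, 0.0004, 0],
    [0.003, 0.0004, 0],
    [0.003, 0.0004, 0],
  ],
  yaw=[0, 0, 0, 0, 0],
)

```text
clock: 3.32
eef_pos: [588.5, -237.0, 145.5]
eef_rot: [3.142, 0.0, 0.131]
wrist_force: [-4.1, -0.8, 2.1]
finger_gap: 0.5
finger_force: 2.3
```

Call:
play_rows(
  translation=[
    [0.001, 0.0001, 0],
    [0.002, 0.0003, 0],
    [0.003, 0.0004, 0],
    [0.003, 0.0004, 0],
  ],
  yaw=[0, 0, 0, 0],
)

```text
clock: 3.82
eef_pos: [591.8, -236.5, 145.4]
eef_rot: [3.142, -0.0, 0.131]
wrist_force: [-2.6, -3.0, 0.4]
finger_gap: 0.4
finger_force: 1.3
```

Call:
play_rows(
  translation=[
    [0.0005, 0.0001, 0],
    [0.001, 0.0001, 0],
    [0.001, 0.0001, 0],
  ],
  yaw=[0, 0, 0],
)

```text
clock: 4.2
eef_pos: [592.5, -236.5, 145.4]
eef_rot: [3.142, 0.0, 0.131]
wrist_force: [-3.6, -3.2, 1.4]
finger_gap: 0.5
finger_force: 2.3
```

The press is about 4–6 mm deep. Next: back off, let the door spring, then rise.

Call:
play_rows(
  translation=[
    [-0.02, -0.0026, 0],
    [-0.05, -0.0065, 0],
    [-0.085, -0.011, 0],
    [-0.115, -0.015, 0],
    [-0.14, -0.018, 0],
    [-0.145, -0.019, 0.02],
    [-0.145, -0.019, 0.05],
    [-0.145, -0.019, 0.08],
    [-0.145, -0.019, 0.09],
    [-0.145, -0.019, 0.09],
    [-0.145, -0.019, 0.09],
    [-0.145, -0.019, 0.09],
  ],
  yaw=[0, 0, 0, 0, 0, 0, 0, 0, 0, 0, 0, 0],
)

```text
clock: 5.7
eef_pos: [447.5, -255.2, 234.5]
eef_rot: [-3.141, 0.001, 0.131]
wrist_force: [-0.0, -0.7, -0.4]
finger_gap: 0.3
finger_force: 0.0
```

Run:
```python
from h import *
from cell import telemetry, eyes
s=telemetry.read_state(); print(s["eef_pos"],s["eef_rot"])
c=eyes.camera("wrist"); t=eyes.camera("top")
pickle.dump((s,c,t),open("v1.pkl","wb"))
p=[680.9,-159.4,.1304]
for a in (0,.45,.53,.6):
    q=np.array([[-78-r*np.sin(a)-o*np.cos(a),95-r*np.cos(a)+o*np.sin(a),194] for r,o in ((0,0),(190,0),(190,10))])
    W=place(p,q); print(a,W.round(0).tolist(),proj(t,W).round(1).tolist())
    r,o=160,-32; print("behind",place(p,[[-78-r*np.sin(a)-o*np.cos(a),95-r*np.cos(a)+o*np.sin(a),194]]).round(1))
cv2.imwrite("pics/d.png",np.hstack([cv2.resize(c["pixels"],(400,300)),cv2.resize(t["pixels"][100:250,230:430],(400,300),interpolation=cv2.INTER_CUBIC)])[:,:,::-1])
```

```text
[ 447.49610753 -255.23301795  234.48595977] [-3.14056627e+00  1.06132850e-03  1.30860502e-01]
0 [[591.0, -75.0, 194.0], [616.0, -264.0, 194.0], [606.0, -265.0, 194.0]] [[295.0, 175.0], [364.6, 165.7], [365.2, 169.3]]
behind [[ 643.7 -229.8  194. ]]
0.45 [[591.0, -75.0, 194.0], [532.0, -256.0, 194.0], [522.0, -253.0, 194.0]] [[295.0, 175.0], [362.8, 196.8], [361.7, 200.3]]
behind [[ 571.3 -237.3  194. ]]
0.53 [[591.0, -75.0, 194.0], [517.0, -250.0, 194.0], [508.0, -246.0, 194.0]] [[295.0, 175.0], [361.0, 202.1], [359.6, 205.6]]
behind [[ 558.4 -235.2  194. ]]
0.6 [[591.0, -75.0, 194.0], [505.0, -245.0, 194.0], [496.0, -240.0, 194.0]] [[295.0, 175.0], [359.0, 206.6], [357.5, 210.0]]
behind [[ 547.3 -232.5  194. ]]
```

View pics/d.png

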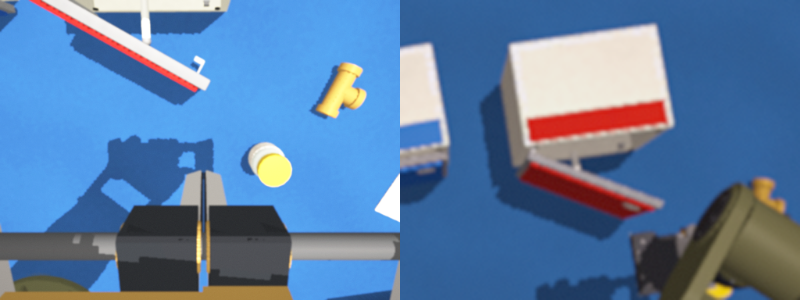

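The top view shows the door edge at px (361,202), which is exactly 0.53 rad. A small catch bracket stands behind the door near its free edge (wrist px 200,65), so I'll push at r≈135 mm, between the plunger and the bracket.

Call:
play_rows(
  translation=[
    [0.02, 0.007, 0],
    [0.05, 0.018, 0],
    [0.08, 0.029, 0],
    [0.105, 0.038, 0],
    [0.12, 0.043, 0],
    [0.12, 0.043, -0.005],
    [0.12, 0.043, -0.025],
    [0.12, 0.043, -0.05],
    [0.12, 0.043, -0.075],
    [0.12, 0.043, -0.09],
    [0.12, 0.043, -0.09],
  ],
  yaw=[-0.1, -0.22, -0.34, -0.46, -0.53, -0.53, -0.53, -0.53, -0.53, -0.53, -0.53],
)

```text
clock: 7.18
eef_pos: [567.0, -212.5, 144.7]
eef_rot: [-3.142, 0.002, -0.399]
wrist_force: [0.8, 0.3, 0.1]
finger_gap: 0.6
finger_force: 0.0
```

Run:
```python
from h import *
from cell import telemetry, eyes
s=telemetry.read_state(); print(s["eef_pos"],s["eef_rot"],s["wrist_force"])
p=[680.9,-159.4,.1304]
r,o=135,-8
for a in np.r_[.42:1.681:.06]:
    W=place(p,[[-78-r*np.sin(a)-o*np.cos(a),95-r*np.cos(a)+o*np.sin(a),145]])[0]
    print(a.round(2),(W-[568,-212,145]).round(0)[:2],W.round(0))
c=eyes.camera("wrist")
cv2.imwrite("pics/e.png",c["pixels"][:,:,::-1])
```

```text
[ 567.04095252 -212.48742577  144.71012166] [-3.14156903e+00  1.58267601e-03 -3.98733468e-01] [0.7966127  0.33626053 0.10139643]
0.42 [-8.  5.] [ 560. -207.  145.]
0.48 [-16.   7.] [ 552. -205.  145.]
0.54 [-23.  10.] [ 545. -202.  145.]
0.6 [-31.  13.] [ 537. -199.  145.]
0.66 [-38.  16.] [ 530. -196.  145.]
0.72 [-45.  20.] [ 523. -192.  145.]
0.78 [-52.  24.] [ 516. -188.  145.]
0.84 [-59.  29.] [ 509. -183.  145.]
0.9 [-65.  34.] [ 503. -178.  145.]
0.96 [-71.  40.] [ 497. -172.  145.]
1.02 [-77.  45.] [ 491. -167.  145.]
1.08 [-82.  52.] [ 486. -160.  145.]
1.14 [-87.  58.] [ 481. -154.  145.]
1.2 [-91.  65.] [ 477. -147.  145.]
1.26 [-95.  72.] [ 473. -140.  145.]
1.32 [-99.  79.] [ 469. -133.  145.]
1.38 [-102.   86.] [ 466. -126.  145.]
1.44 [-105.   94.] [ 463. -118.  145.]
1.5 [-107.  102.] [ 461. -110.  145.]
1.56 [-109.  110.] [ 459. -102.  145.]
1.62 [-111.  118.] [457. -94. 145.]
1.68 [-112.  126.] [456. -86. 145.]
```

View pics/e.png

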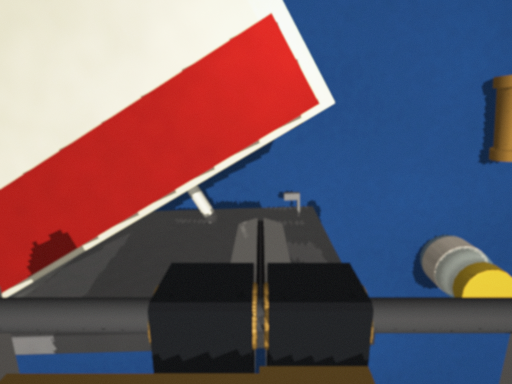

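The fingers are behind the ajar door, between the plunger (200,205) and the bracket (292,197). Now I push along the arc.

Call:
play_rows(
  translation=[
    [-0.008, 0.005, 0],
    [-0.016, 0.007, 0],
    [-0.023, 0.01, 0],
    [-0.031, 0.013, 0],
    [-0.038, 0.016, 0],
    [-0.045, 0.02, 0],
    [-0.052, 0.024, 0],
    [-0.059, 0.029, 0],
    [-0.065, 0.034, 0],
    [-0.071, 0.04, 0],
    [-0.077, 0.045, 0],
    [-0.082, 0.052, 0],
  ],
  yaw=[0, 0, 0, -0.06, -0.12, -0.18, -0.24, -0.3, -0.36, -0.42, -0.46, -0.5],
)

```text
clock: 8.72
eef_pos: [485.2, -160.4, 145.8]
eef_rot: [-3.141, -0.001, -0.901]
wrist_force: [-0.9, -2.0, 1.1]
finger_gap: 0.8
finger_force: 0.8
```

Call:
play_rows(
  translation=[
    [-0.005, 0.006, 0],
    [-0.009, 0.013, 0],
    [-0.013, 0.02, 0],
    [-0.017, 0.027, 0],
    [-0.02, 0.034, 0],
    [-0.023, 0.042, 0],
    [-0.025, 0.05, 0],
    [-0.027, 0.058, 0],
    [-0.029, 0.066, 0],
    [-0.03, 0.071, 0],
    [-0.03, 0.071, 0],
  ],
  yaw=[0, 0, 0, 0, 0, 0, 0, 0, 0, 0, 0],
)

```text
clock: 10.1
eef_pos: [455.5, -89.0, 145.4]
eef_rot: [3.141, 0.0, -0.899]
wrist_force: [-0.3, 0.5, 0.3]
finger_gap: 0.4
finger_force: 0.0
```

Now withdraw away from the door (-y), rise, retreat towards the robot's right, and look.

Call:
play_rows(
  translation=[
    [0, -0.01, 0],
    [0, -0.03, 0],
    [0, -0.06, 0],
    [0, -0.08, 0.02],
    [0, -0.09, 0.05],
    [0, -0.1, 0.09],
    [-0.02, -0.14, 0.12],
    [-0.05, -0.19, 0.13],
    [-0.08, -0.24, 0.13],
    [-0.1, -0.28, 0.13],
    [-0.11, -0.3, 0.13],
    [-0.11, -0.3, 0.13],
  ],
  yaw=[0, 0, 0, 0, 0, 0, 0.1, 0.2, 0.3, 0.4, 0.4, 0.4],
)

```text
clock: 11.6
eef_pos: [344.5, -390.8, 275.0]
eef_rot: [-3.141, 0.001, -0.502]
wrist_force: [0.9, -0.1, -0.2]
finger_gap: 0.5
finger_force: 0.0
```

Run:
```python
from h import *
from cell import telemetry, eyes
s=telemetry.read_state(); print(s["clock"],s["eef_pos"],s["wrist_force"])
t=eyes.camera("top"); c=eyes.camera("scene")
p=[680.9,-159.4,.1304]
for a in (1.5,1.57,1.66,1.75):
    q=np.array([[-78-r*np.sin(a)-o*np.cos(a),95-r*np.cos(a)+o*np.sin(a),194] for r,o in ((190,0),(190,10))])
    print(a,proj(t,place(p,q)).round(1).tolist())
cv2.imwrite("pics/f.png",np.hstack([cv2.resize(c["pixels"],(400,300)),cv2.resize(t["pixels"][100:250,230:430],(400,300),interpolation=cv2.INTER_CUBIC)])[:,:,::-1])
```

```text
11.6 [ 344.48720865 -390.83027913  275.03154567] [ 0.89735673 -0.07907455 -0.1899249 ]
1.5 [[310.6, 244.7], [306.9, 245.5]]
1.57 [[305.6, 245.6], [301.8, 246.1]]
1.66 [[299.1, 246.2], [295.3, 246.4]]
1.75 [[292.6, 246.2], [288.9, 246.0]]
```

View pics/f.png

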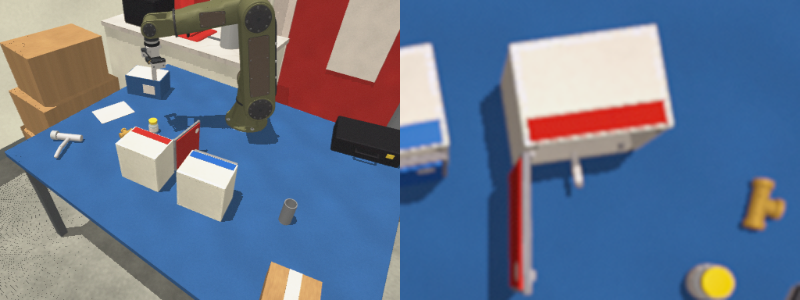

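The leaf's free edge is at top px ~(292–298, 246), so the door stands at about 1.66–1.7 rad. The blue door is shut, and the jar, tee and pipe haven't moved.

```bash
python3 -c "
from cell import manip; print(manip.sign_off())"
```

```text
the job is handed in; nothing more can be done
None
```

The red door is open to about 1.67 rad, past square, by pushing only; the blue door is still shut, the jar, pipe and tee were not moved, and I handed the job in after about 12 s of robot time.

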